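# Park the next thermostat beside the tester and hold the tester's lid open

### The job

First slide the loaded work carrier along the bench into the taped rectangle, wholly inside the tape and square with it, without lifting it off the bench or shaking the thermostat out of its pocket, and let go of it. Then raise the tester's lid, which has no stay and falls shut by itself, to 60 degrees from closed and finish still holding it there with the gripper, so that a colleague can swap the units with both hands. Leave the other things on the bench where they are.

Things in the scene. Friction and masses are not known exactly. Their poses are not given: they have to be found in the camera images.
- carrier_mid (a point): Centre of the work carrier's plate, 5 mm above its underside: a loose flat aluminium plate 170 (its x) x 104 (its y) x 10 mm lying on the bench, about 0.45 kg, with an upright black grip at its -x end and a thermostat in a shallow pocket towards its +x end (0.1 kg). It starts on the side of the bench away from the tester, left or right. Axes: x along the plate from grip to pocket, z up.
- carrier_grip (a point): Middle of the carrier's upright grip, a black plastic block 14 (carrier's x) x 60 (y) x 44 mm high standing on the plate, 68 mm from the plate's centre towards -x; this point is 32 mm above the bench, the block's top 54 mm, the plate's top 10 mm. The nearest thing on the plate, the pocket, begins about 60 mm from the grip's face. Axes as the carrier's.
- unit_mid (a point): Middle of the thermostat that lies loose in the carrier's pocket: white housing 70 x 50 x 24 mm with a grey dial 34 mm across, 12 mm high on top; its centre is 35 mm from the plate's centre towards +x, its underside on the plate. Four corner stops 8 mm high keep it in place.
- bay: Taped rectangle flat on the bench between carrier and tester: four strips of white tape 12 mm wide, of no height, round a clear area of 200 (its x) x 134 (its y) mm, where the carrier belongs (15 mm room all round). Origin at its centre on the bench; the carrier lies square when their x axes are parallel.
- lid_hinge (a point): Middle of the lid's hinge line, at the far edge of the tester, 72 mm above the bench, fixed. The tester is a grey bench-top test fixture, base 210 (its x) x 240 (y) x 68 mm, bolted to the bench; its front faces -x. Axes are the tester's: x away from the front, y along the hinge line, z up.
- lid_handle (a point): Middle of the lid's handle: a round steel bar 12 mm thick and 120 mm long parallel to the hinge line, on two arms at its ends, 245 mm from the hinge (3 mm above the hinge's height when closed). It stands 45 mm out in front of the lid's front edge (39 mm clear between), 75 mm above the bench when closed, with nothing below it. The lid is an aluminium frame 200 x 240 x 14 mm with a clear window, about 0.7 kg. Axes: the lid's (the tester's when closed).
- lid (a joint): Lid angle in rad: 0 closed, growing as the handle rises and goes back towards the hinge (turning about the hinge's +y), stop at 1.4. It falls shut by its weight from any angle; wanted 60 degrees = 1.047. Lifting at the handle takes about 2 to 4 N when closed, half that at 60 degrees.
- bin: Bystander: open red plastic bin 150 x 100 x 75 mm with a few relays in it, behind the taped rectangle. Origin under its centre.
- screwdriver: Bystander: screwdriver 190 mm long lying to the left of the work.
- flask: Bystander: steel drinking flask 68 mm across, 220 mm high, standing far to the right. Origin under its centre.
- relay: Bystander: black relay block 50 x 36 x 30 mm with a row of screw terminals to the right of the work. Origin under its centre.
Not all that is in view belongs to the job. There is more than one size of the part that bears carrier_mid; the job needs the largest.

How it is judged:
By the outcome, as a careful person would: the job done as asked, in the order asked, and still so for the second after the job is handed in, while the arm keeps its last pose, push and grip.
It also fails if it takes over 64 s, if anything falls off the work surface, if the arm or the gripper's body presses on something with over 40 N, if the wrist force passes 120 N, or if a joint passes its speed limit or range.

### The arm

A 7-joint arm with a two-finger parallel gripper is mounted at the origin on the work surface. World frame = base frame: x ahead of the robot, y to its left, z up, the work surface at z = 0. Lengths are in m, angles in rad, forces in N, time in s.
With the tool pointing down it reaches from about 0.35 to 0.9 m from the base axis. Payload 8.1 kg.
Tool frame: the origin (TCP) lies on the centre line of the jaws, within the pads' length; the fingertips stand 19 mm ahead of it and the grasp point (between the pads) is the TCP; z points along the fingers, y is the line along which they close (so a half turn about z gives the same grasp; the last joint's range is limited). The gripper opens to 85 mm and grips with 20 to 120 N. Pads are 22 mm wide; open, the fingers measure 114 mm over their backs; the gripper's body (76 mm by 85 mm) begins 54 mm behind the grasp point. The pads swing forward as they close: fully open they stand 13 mm farther back than shut.
Start: joints at [1.038, 0.434, 0.025, 1.573, -0.012, 1.134, -0.075], TCP at [0.26, -0.568, 0.25] pointing down, gripper open.
Joint ranges: [-2.62, 2.62], [-0.44, 2.09], [-1.27, 1.32], [0.08, 2.57], [-1.32, 4.46], [0.12, 2], [-2.74, 2.74]. Speed limits (rad/s): [2.22, 2.22, 3.01, 3.01, 3.14, 3.14, 3.14].

### API

Orientations are given as a rotation vector (axis times angle).
In Python, from workcell import * gives the robot as it stands. The module is installed in compiled form; this text tells all that it offers.
- The arm moves only by the tool jog_arm, never from a script. Its argument "commands" is text: rows parted by semicolons, each of 7 numbers parted by spaces: the closure, from 0 (fully open) to 1 (shut), then the shift along the tool's x, y, z in mm, then the turn, a rotation vector about the tool's x, y, z in rad. In form: claw tx ty tz rx ry rz; .... A call has exactly 8 rows; each row shifts and turns the commanded pose from where the row before left it, along the tool's axes as they then stand; what a row does not reach is not made up. A row lasts 1/8 s, in which the tool goes at most 62.5 mm and 10.7 degrees, less where a joint would pass 70% of its speed; a pose out of reach is approached as far as the arm can. A call is refused whole if a number of a shift passes 62.5 or a number of a turn 0.188, either way. A call with a gripper value outside its range is refused whole. The fingers move at their own pace and stop on an object; "force" is the grip in N (left out, the last holds). Time passes only in rows, so rows that do not move let the fingers close, or fill a call up. It gives the time, the measured TCP pose, the force, the opening and the grip force at its end, in the units of the state.
- read_state(): the state, without advancing time (a new reading comes with each control period).
- capture(name): name is "scene" or "top" or "wrist"; returns the picture (384x512x3 uint8, red, green, blue); there is no depth.
- camera_info(name): a dict with "K" (3x3 intrinsics, pixels), "xyz" and "attitude" of the camera in the world; the wrist camera has in their place "mount" (4x4, takes a point from camera to tool coordinates, whose origin is the TCP and whose axes are the flange's). Camera axes: x right, y up, looking along -z (the intrinsics and any distortion apply to the point x, -y, -z); pixel columns grow to the right and rows downward; lengths in m; the calibration is good to about 2 mm. A picture is of the moment at which its call begins: read the wrist's pose just before it. camera_info takes no time and is no camera call.
- finish_job(): hands the job in; it is judged then, once.
The state is a dict: "time": time; "qpos": joint angles; "qd": joint speeds; "tau": joint torques, N m; "eef_pos": TCP position; "tcp_rot": TCP orientation; "force": force on the tool from outside, world axes, zero at the start; "torque": the same for the moment, N m; "grip_width": finger opening in m; "grip_force": force on a finger pad.
Only numpy, scipy, OpenCV 4.12 (cv2) and the standard library are available. Lean on these libraries where they do the work, as an engineer would, in place of code of your own. Each camera call takes 0.05 s, during which the arm holds its last target. There are 200 camera calls.

## Working session

There is one attempt and no reset: what is moved stays moved. The work goes in short steps, Python scripts to look and compute and a tool call to move; the robot and the scene stay as the last step left them, time stands still between calls to the robot, and variables do not carry over. Pictures are saved under pics/ and viewed, at most 10 in all, crops included, and the job is handed in when it is done.

Besides the shell and the picture viewer there is one more tool, called after "Call:" as name(argument=value, ...) on one line, values as JSON. jog_arm: Moves the arm, as the interface text tells. Its arguments: {"type":"object","properties":{"commands":{"type":"string"},"force":{"type":"number"}},"required":["commands"]}

```bash
mkdir -p pics; python3 - <<'E'
from workcell import *
import cv2,numpy as np
for n in("scene","top"):
    c=camera_info(n); print(n,{k:np.round(np.array(v),4).tolist() if not isinstance(v,str) else v for k,v in c.items()})
    im=capture(n); cv2.imwrite(f"pics/{n}0.png",cv2.resize(im[:,:,::-1],None,fx=1.5,fy=1.5,interpolation=cv2.INTER_CUBIC))
    np.save(f"{n}0.npy",im)
c=camera_info("wrist");print(c)
s=read_state();print(s)
E
```

```text
scene {'K': [[350.078, 0.0, 251.7453], [0.0, 350.078, 190.5519], [0.0, 0.0, 1.0]], 'xyz': [1.5534, 0.2187, 0.7786], 'attitude': [0.6714, 0.8432, 1.6903]}
top {'K': [[427.7902, 0.0, 259.1988], [0.0, 427.7902, 186.9892], [0.0, 0.0, 1.0]], 'xyz': [0.504, -0.0013, 1.4318], 'attitude': [0.0477, -0.0403, -1.5476]}
{'K': array([[317.82901197,   0.        , 255.44756139],
       [  0.        , 317.82901197, 188.5585476 ],
       [  0.        ,   0.        ,   1.        ]]), 'mount': array([[ 2.01787510e-04,  9.52790453e-01,  3.03628574e-01,
         7.79860636e-02],
       [ 9.99999977e-01, -1.71581718e-04, -1.26160995e-04,
        -7.94221826e-04],
       [-6.81078794e-05,  3.03628593e-01, -9.52790466e-01,
        -1.24496366e-01],
       [ 0.00000000e+00,  0.00000000e+00,  0.00000000e+00,
         1.00000000e+00]])}
{'time': 0.1, 'qpos': array([ 1.03841103,  0.43515309,  0.02496682,  1.57399073, -0.01159544,
        1.1339888 , -0.07511413]), 'qd': array([-0.00310373, -0.00231331, -0.00113633, -0.00085769, -0.00280213,
        0.00044939,  0.00059908]), 'tau': array([ 3.55335920e-03, -6.71753025e+01,  1.02828149e+00, -3.16902709e+01,
        1.57295511e-02,  7.19961739e-03,  5.68836072e-05]), 'eef_pos': array([ 0.26020684, -0.56780163,  0.24961042]), 'tcp_rot': array([-3.06805975e+00, -6.69522132e-01,  6.62369685e-04]), 'force': array([-0.39058706, -0.51209342,  0.27094953]), 'torque': array([ 0.03550489,  0.01221192, -0.0220869 ]), 'grip_force': 0.0, 'grip_width': 0.08552295416617016}
```

View pics/top0.png

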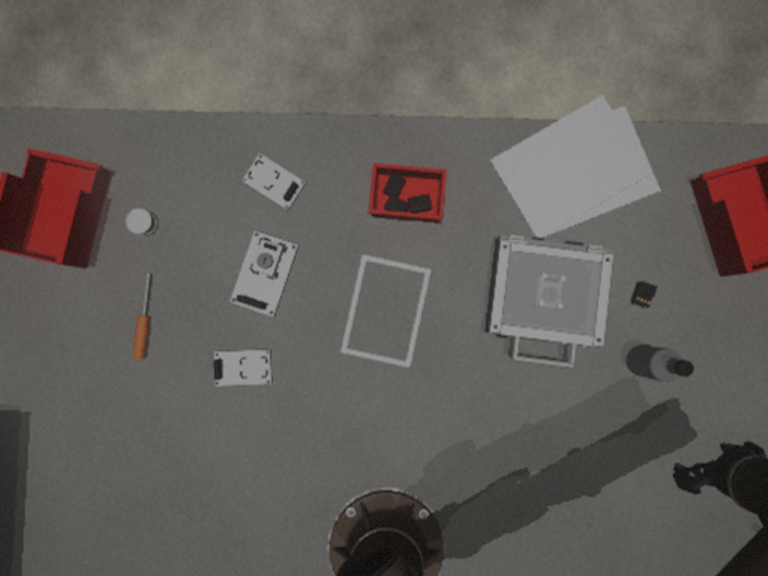

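View pics/scene0.png

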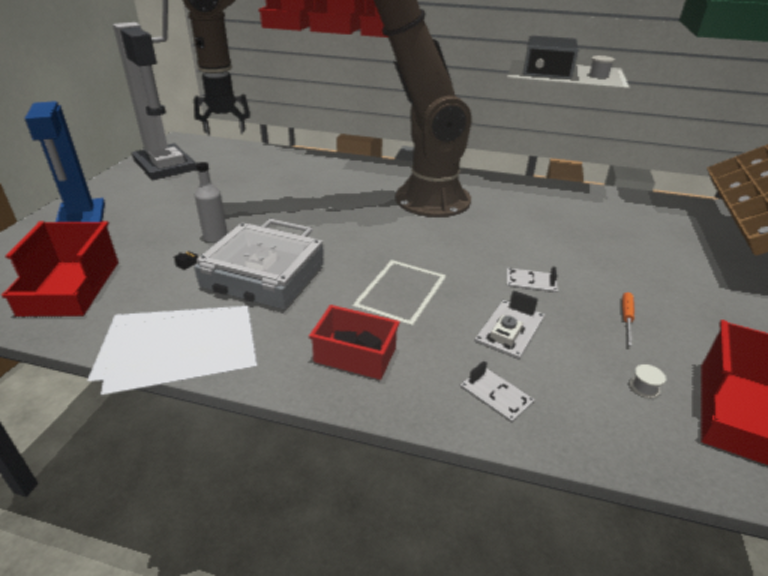

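Three plates can be seen in the top view (1.5x): (265,272), (274,181) and (242,367). The one at (265,272) is the largest and carries the thermostat, so it fits the description. The bay is at (387,310), the tester at (553,292) and its handle at (544,360). Next I'll rectify and measure in one enlarged crop.

```bash
cat > h.py <<'E'
from workcell import *
import cv2,numpy as np
from scipy.spatial.transform import Rotation as R
def cam(n,s=None):
    c=camera_info(n);K=c["K"]
    if n=="wrist":
        M=np.array(c["mount"]);Rt=R.from_rotvec(s["tcp_rot"]).as_matrix()
        return K,Rt@M[:3,:3],np.array(s["eef_pos"])+Rt@M[:3,3]
    return K,R.from_rotvec(c["attitude"]).as_matrix(),np.array(c["xyz"])
def proj(C,P):
    K,Rc,t=C;p=(np.atleast_2d(P)-t)@Rc;p=np.c_[p[:,0],-p[:,1],-p[:,2]]@np.array(K).T
    return p[:,:2]/p[:,2:]
def unproj(C,px,z):
    K,Rc,t=C;px=np.atleast_2d(px);d=np.c_[px,np.ones(len(px))]@np.linalg.inv(K).T
    d=(d*[1,-1,-1])@Rc.T
    return t+d*((z-t[2])/d[:,2])[:,None]
def ortho(im,C,z,x0,x1,y0,y1,s=1000):
    """rectified view: rows = x decreasing, cols = y decreasing, s px/m"""
    w=np.float32([[x1,y1,z],[x1,y0,z],[x0,y0,z],[x0,y1,z]])
    W,H=int((y1-y0)*s),int((x1-x0)*s)
    A=cv2.getPerspectiveTransform(np.float32(proj(C,w)),np.float32([[0,0],[W,0],[W,H],[0,H]]))
    return cv2.warpPerspective(im,A,(W,H),flags=cv2.INTER_CUBIC)
E
python3 - <<'E'
from h import *
im=np.load("top0.npy");C=cam("top")
print(C[1].round(3))
def w(px,z):return unproj(C,np.array(px)/1.5,z).round(4).tolist()
print("bay",w([[362,257],[430,268],[409,365],[342,351]],0))
print("car",w([[255,231],[297,243],[271,315],[231,302]],.01))
print("handle",w([[514,361],[573,366]],.075),"lid",w([[500,240],[611,249],[605,346],[491,331]],.075))
a=ortho(im,C,0.01,.38,.68,-.03,.37,2000)
cv2.imwrite("pics/car.png",a[:,:,::-1])
# minAreaRect fits
g=a.max(2);print(np.percentile(g,[10,50,90,98]))
m=(g>125).astype(np.uint8)
for c in cv2.findContours(m,cv2.RETR_EXTERNAL,cv2.CHAIN_APPROX_NONE)[0]:
    if cv2.contourArea(c)>4000:
        (u,v),(p,q),an=cv2.minAreaRect(c);print("rect xy",.68-v/2000,.37-u/2000,"size",p/2000,q/2000,an)
E
```

```text
[[ 0.023  0.998 -0.056]
 [-1.     0.023 -0.005]
 [-0.004  0.056  0.998]]
bay [[0.6358, 0.0676, 0.0], [0.6145, -0.0851, 0.0], [0.3978, -0.0427, 0.0], [0.4252, 0.1067, 0.0]]
car [[0.6877, 0.3072, 0.01], [0.6629, 0.2127, 0.01], [0.5015, 0.2653, 0.01], [0.5282, 0.355, 0.01]]
handle [[0.4168, -0.2609, 0.075], [0.4092, -0.3848, 0.075]] lid [[0.6717, -0.2282, 0.075], [0.6578, -0.4636, 0.075], [0.4526, -0.4517, 0.075], [0.4786, -0.2118, 0.075]]
[ 98. 102. 149. 153.]
rect xy 0.4025 0.31725 size 0.044 0.1055 90.0
rect xy 0.5197449798583985 0.019807434082031228 size 0.14346653747558594 0.22370330810546876 10.954061508178711
rect xy 0.5943645324707032 0.2864241180419922 size 0.10394284057617187 0.16967671203613283 17.020524978637695
```

View pics/car.png

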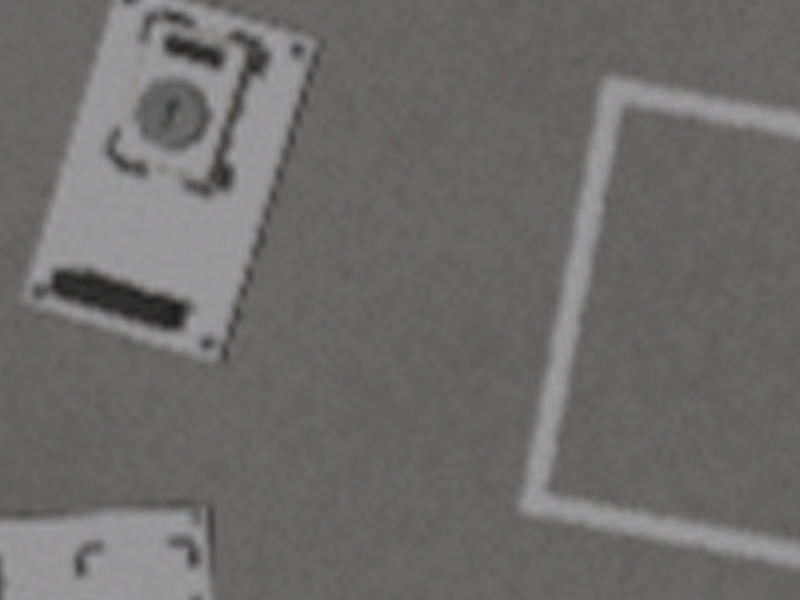

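The crop confirms it: a 170 x 104 plate with the dial unit at (172,112), black grip at (118,297). The grip end is nearest the robot. The plate is clipped by the crop, so I'll refit with a larger window.

```bash
python3 - <<'E'
from h import *
im=np.load("top0.npy");C=cam("top")
def fit(z,x0,x1,y0,y1,th=125,mina=8000):
    g=ortho(im,C,z,x0,x1,y0,y1,2000).max(2)
    m=(g>th).astype(np.uint8)
    for c in cv2.findContours(m,cv2.RETR_EXTERNAL,cv2.CHAIN_APPROX_NONE)[0]:
        if cv2.contourArea(c)>mina:
            b=cv2.boxPoints(cv2.minAreaRect(c));P=np.c_[x1-b[:,1]/2000,y1-b[:,0]/2000]
            e=[P[1]-P[0],P[2]-P[1]];l=[np.linalg.norm(k) for k in e];k=e[int(np.argmax(l))];k=k*np.sign(k[0])
            print(z,"c",P.mean(0).round(4),"l",np.round(l,4),"yaw",np.degrees(np.arctan2(k[1],k[0])).round(2))
fit(.01,.45,.72,.17,.39);fit(0,.36,.67,-.13,.13)
fit(.079,.43,.70,-.50,-.18,115,40000)
g=ortho(im,C,.075,.36,.70,-.50,-.18,2000);cv2.imwrite("pics/t.png",g[:,:,::-1])
s=read_state();print(R.from_rotvec(s["tcp_rot"]).as_matrix().round(3))
E
```

```text
0.01 c [0.5947 0.2864] l [0.1696 0.1038] yaw -17.02
0 c [0.5185 0.0126] l [0.2255 0.159 ] yaw -11.05
0.079 c [ 0.5497 -0.3356] l [0.2524 0.2414] yaw -6.01
[[ 0.909  0.417 -0.001]
 [ 0.417 -0.909  0.001]
 [-0.    -0.001 -1.   ]]
```

View pics/t.png

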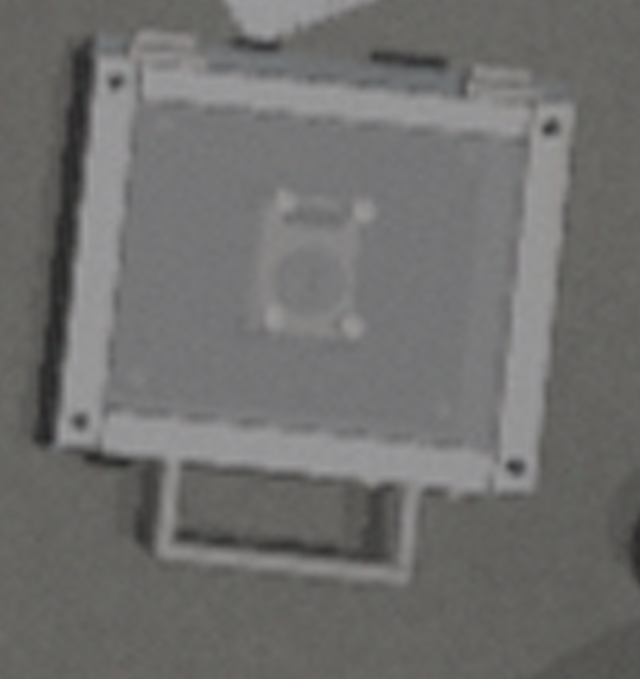

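Measurements so far:
- **Bay:** centre (0.5185, 0.0126), yaw -11.05°. The outer size fits 224 x 158.
- **Carrier:** centre (0.5947, 0.2864), yaw -17.0°, size fits.
- **Handle bar:** ends at (160,549) and (408,574) in the rectified view, so its centre is about (0.419, -0.322). Tester yaw is about -6°.

First I'll move to above the carrier's grip at (0.530, 0.306), turning the tool by -0.845.

Call:
jog_arm(commands="0 0 0 0 0 0 -0.169; 0 0 0 0 0 0 -0.169; 0 0 0 0 0 0 -0.169; 0 0 0 0 0 0 -0.169; 0 0 0 0 0 0 -0.169; 0 30 0 0 0 0 0; 0 45 0 0 0 0 0; 0 55 0 0 0 0 0", force=50)

```text
time: 1.1
eef_pos: [0.2981, -0.4429, 0.2498]
tcp_rot: [-2.526, -1.867, 0.0]
force: [0.4, -0.1, 0.5]
grip_width: 0.0854
grip_force: 0.0
```

Call:
jog_arm(commands="0 58 0 0 0 0 0; 0 58 0 0 0 0 0; 0 58 0 0 0 0 0; 0 58 0 0 0 0 0; 0 58 0 0 0 0 0; 0 58 0 0 0 0 0; 0 58 0 0 0 0 0; 0 58 0 0 0 0 0")

```text
time: 2.1
eef_pos: [0.4338, 0.0016, 0.2503]
tcp_rot: [2.525, 1.869, -0.0]
force: [1.5, -0.8, -1.0]
grip_width: 0.0853
grip_force: 0.0
```

Call:
jog_arm(commands="0 58 0 0 0 0 0; 0 58 0 0 0 0 0; 0 58 0 0 0 0 0; 0 58 0 0 0 0 0; 0 40 0 0 0 0 0; 0 0 2 30 0 0 0; 0 0 0 40 0 0 0; 0 0 0 0 0 0 0")

```text
time: 3.1
eef_pos: [0.5133, 0.2582, 0.1775]
tcp_rot: [-2.524, -1.869, 0.01]
force: [-0.5, 0.3, 0.5]
grip_width: 0.0853
grip_force: 0.0
```

```bash
cat >> h.py <<'E'
def rect(im,C,z,x0,x1,y0,y1,th=125,mina=8000):
    """min-area rectangles of bright things on plane z"""
    g=ortho(im,C,z,x0,x1,y0,y1,2000).max(2);o=[]
    for c in cv2.findContours((g>th).astype(np.uint8),cv2.RETR_EXTERNAL,cv2.CHAIN_APPROX_NONE)[0]:
        if cv2.contourArea(c)>mina:
            b=cv2.boxPoints(cv2.minAreaRect(c));P=np.c_[x1-b[:,1]/2000,y1-b[:,0]/2000]
            e=[P[1]-P[0],P[2]-P[1]];l=[np.linalg.norm(k) for k in e];k=e[int(np.argmax(l))];k=k*np.sign(k[0])
            o.append((P.mean(0).round(4),np.round(l,4),np.degrees(np.arctan2(k[1],k[0])).round(2)))
    return o
def togo(s,p,yh):
    """shift (mm, tool axes) to p and turn (rad, tool z) bringing tool y to heading yh (deg)"""
    M=R.from_rotvec(s["tcp_rot"]).as_matrix();h=np.degrees(np.arctan2(M[1,1],M[0,1]))
    print("pos",s["eef_pos"].round(4),"head",h.round(2),"z",M[:,2].round(3),"go",(M.T@(np.array(p)-s["eef_pos"])*1e3).round(1),"turn z",-np.radians(yh-h).round(4),
      "F",s["force"].round(1),"t",s["time"],"w",s["grip_width"].round(4),"gf",s["grip_force"])
E
python3 - <<'E'
from h import *
s=read_state();togo(s,[.5297,.3063,.035],-17);print(s["qpos"].round(2))
im=capture("wrist");C=cam("wrist",s);cv2.imwrite("pics/w1.png",im[:,:,::-1])
print(proj(C,[[.5297,.3063,.054],[.5947,.2864,.01]]))
E
```

```text
Traceback (most recent call last):
  File "h.py", line 36, in togo
    "F",s["force"].round(1),"t",s["time"],"w",s["grip_width"].round(4),"gf",s["grip_force"])
                                              ^^^^^^^^^^^^^^^^^^^^^
AttributeError: 'float' object has no attribute 'round'
```

```bash
sed -i 's/s\["grip_width"\].round(4)/s["grip_width"]/' h.py
python3 - <<'E'
from h import *
s=read_state();togo(s,[.5297,.3063,.035],-17);print(s["qpos"].round(2))
im=capture("wrist");C=cam("wrist",s);cv2.imwrite("pics/w1.png",im[:,:,::-1])
print(proj(C,[[.5297,.3063,.054],[.5947,.2864,.01]]))
E
```

```text
pos [0.5133 0.2582 0.1775] head -16.95 z [-0.005 -0.003 -1.   ] go [ 51.5   2.3 142.3] turn z 0.0009 F [-0.5  0.3  0.5] t 3.1 w 0.08531298140355743 gf 0.0
[-0.13  0.5  -0.6   1.75  0.33  1.   -1.15]
[[258.69197035 124.25352641]
 [333.96403242 118.74047724]]
```

View pics/w1.png

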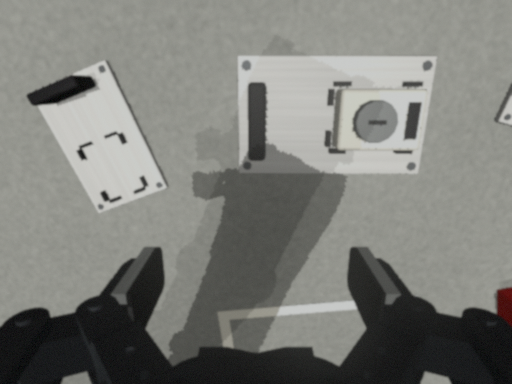

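Wrist view: grip top at (258,121) against a predicted (259,124), and plate centre at about (335,115) against (334,119). They agree within 3 mm. The tool is square with the plate, so I'll descend and grip.

Call:
jog_arm(commands="0 25 1 0 0 0 0; 0 28 1 10 0 0 0; 0 0 0 32 0 0 0; 0 0 0 40 0 0 0; 0 0 0 35 0 0 0; 0 0 0 20 0 0 0; 0 0 0 5 0 0 0; 0 0 0 0 0 0 0")

```text
time: 4.15
eef_pos: [0.533, 0.3102, 0.0395]
tcp_rot: [2.525, 1.869, 0.002]
force: [-0.3, -0.2, 0.1]
grip_width: 0.0852
grip_force: 0.0
```

```bash
python3 - <<'E'
from h import *
s=read_state();togo(s,[.5305,.309,.035],-17)
E
```

```text
pos [0.533  0.3102 0.0395] head -16.97 z [ 0.001  0.001 -1.   ] go [-1.9 -2.1  4.5] turn z 0.0005 F [-0.3 -0.2  0.1] t 4.15 w 0.0852244528910774 gf 0.0
```

Call:
jog_arm(commands="0 -1 -2 2 0 0 0; 0.6 0 0 0 0 0 0; 1 0 0 0 0 0 0; 1 0 0 0 0 0 0; 1 0 0 0 0 0 0; 1 0 0 0 0 0 0; 1 0 0 0 0 0 0; 1 0 0 0 0 0 0", force=50)

```text
time: 5.15
eef_pos: [0.5301, 0.3094, 0.0364]
tcp_rot: [-2.525, -1.87, -0.0]
force: [-1.4, 0.1, 4.7]
grip_width: 0.0133
grip_force: 49.8
```

```bash
python3 - <<'E'
from h import *
s=read_state();im=capture("top")
print(rect(im,cam("top"),.01,.45,.72,.17,.39,mina=3000))
h=np.radians(-11.05);g=np.array([.5185,.0126])-.068*np.array([np.cos(h),np.sin(h)])
print(g);togo(s,[*g,s["eef_pos"][2]],-11.05);print(s["torque"])
E
```

```text
[(array([0.623 , 0.2781], dtype=float32), array([0.1154, 0.1057], dtype=float32), np.float32(-17.4))]
[0.4517607  0.02563326]
pos [0.5301 0.3094 0.0364] head -16.96 z [-0.  0. -1.] go [-294.3    7.9   -0. ] turn z -0.1032 F [-1.4  0.1  4.7] t 5.15 w 0.013346000675566284 gf 49.833866357803345
[-0.07987509  0.42184749 -0.12381826]
```

Call:
jog_arm(commands="1 -6 1 0 0 0 0; 1 -12 1 0 0 0 0; 1 -18 1 0 0 0 0; 1 -24 1 0 0 0 0; 1 -28 1 0 0 0 0; 1 -28 1 0 0 0 0; 1 -28 1 0 0 0 0; 1 -28 1 0 0 0 0")

```text
time: 6.2
eef_pos: [0.4873, 0.1408, 0.0364]
tcp_rot: [2.525, 1.869, 0.001]
force: [1.8, 3.1, -0.3]
grip_width: 0.0134
grip_force: 49.4
```

Call:
jog_arm(commands="1 -28 0 0 0 0 0; 1 -26 0 0 0 0 0; 1 -22 0 0 0 0 0; 1 -16 0 0 0 0 0; 1 -12 0 0 0 0 0; 1 -8 0 0 0 0 0; 1 -5 0 0 0 0 0; 1 -3 0 0 0 0 0")

```text
time: 7.2
eef_pos: [0.4528, 0.0279, 0.0364]
tcp_rot: [-2.524, -1.87, -0.001]
force: [0.7, 4.2, 1.9]
grip_width: 0.0135
grip_force: 49.8
```

Call:
jog_arm(commands="1 0 0 0 0 0 -0.008; 1 0 0 0 0 0 -0.015; 1 0 0 0 0 0 -0.020; 1 0 0 0 0 0 -0.020; 1 0 0 0 0 0 -0.020; 1 0 0 0 0 0 -0.015; 1 0 0 0 0 0 -0.006; 1 0 0 0 0 0 0")

```text
time: 8.2
eef_pos: [0.4526, 0.0261, 0.0364]
tcp_rot: [2.425, 1.995, -0.003]
force: [-0.6, -2.8, 6.4]
grip_width: 0.0137
grip_force: 50.5
```

```bash
python3 - <<'E'
from h import *
s=read_state();togo(s,[.4518,.0256,.0364],-11.05)
im=capture("top");np.save("top1.npy",im);C=cam("top")
cv2.imwrite("pics/b1.png",ortho(im,C,0,.36,.66,-.18,.2,2000)[:,:,::-1])
i2=capture("scene");cv2.imwrite("pics/s1.png",cv2.resize(i2[120:260,220:380,::-1],None,fx=4,fy=4,interpolation=cv2.INTER_CUBIC))
E
```

```text
pos [0.4526 0.0261 0.0364] head -11.11 z [-0.001 -0.002 -1.   ] go [-0.6 -0.7 -0. ] turn z -0.001 F [-0.6 -2.8  6.4] t 8.2 w 0.013727304556228828 gf 50.46480596065521
```

View pics/b1.png

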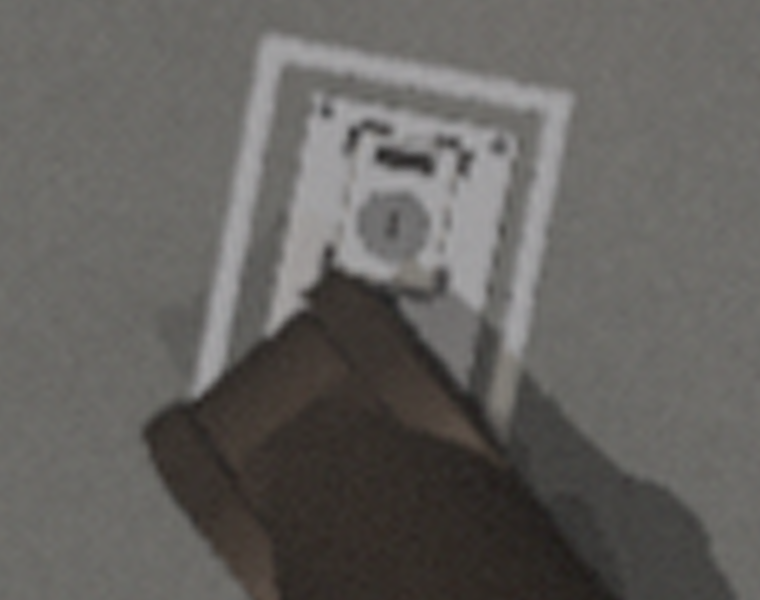

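The carrier is in the bay, with the unit seated in its pocket (dial at (393,225)) and the tape visible all round the far part. Next I'll measure the gaps numerically in the bay frame.

```bash
cat > gaps.py <<'E'
from h import *
def prof(im,z,a,b,axis,n=None):
    """brightness edges along bay line; axis 'y': at bay x=a..b average; returns crossings (mm)"""
    C=cam("top");h=np.radians(-11.05);u=np.array([np.cos(h),np.sin(h)]);v=np.array([-u[1],u[0]])
    t=np.arange(-.13,.13,.0005);acc=0
    for k in np.linspace(a,b,12):
        P=np.array([.5185,.0126])+(np.outer(t,v)+k*u if axis=="y" else np.outer(t,u)+k*v)
        q=proj(C,np.c_[P,np.full(len(t),z)]).astype(np.float32)
        acc=acc+cv2.remap(im.max(2).astype(np.float32),q[:,:1],q[:,1:],cv2.INTER_LINEAR)[:,0]/12
    s=acc>125;i=np.flatnonzero(s[1:]!=s[:-1]);return (t[i]*1e3).round(1)
E
python3 - <<'E'
from gaps import *
im=np.load("top1.npy")
for z in(0,.01):
  for a in(.005,.02,.035,.05,.065): print(z,"y-prof at x",a,prof(im,z,a,a+.008,"y"))
  for a in(-.045,-.035,.035,.045): print(z,"x-prof at y",a,prof(im,z,a-.004,a+.004,"x"))
E
```

```text
0 y-prof at x 0.005 [-79.5 -67.5 -55.  -36.5 -26.5 -13.5 -12.   20.5  29.   48.5  65.5  80. ]
0 y-prof at x 0.02 [-79.5 -66.5 -55.5 -20.   12.5  48.   66.5  79.5]
0 y-prof at x 0.035 [-79.5 -67.  -55.  -17.5  11.   49.   66.   80. ]
0 y-prof at x 0.05 [-80.  -66.  -55.5  49.   66.5  79.5]
0 y-prof at x 0.065 [-80.5 -67.5 -56.  -36.  -28.  -18.5  12.   20.5  28.   48.5  66.   80. ]
0 x-prof at y -0.045 [ -1.5  76.5  81.5  87.   98.5 113.5]
0 x-prof at y -0.035 [ 12.5  63.   73.   87.   99.  113. ]
0 x-prof at y 0.035 [ -9.5  87.5  99.5 113. ]
0 x-prof at y 0.045 [-29.5  77.   82.5  87.   99.  113. ]
0.01 y-prof at x 0.005 [-79.  -67.5 -55.  -36.5 -26.5 -13.5 -12.5  20.5  28.5  48.   65.   79. ]
0.01 y-prof at x 0.02 [-79.5 -66.  -55.  -20.   12.5  48.   66.   78.5]
0.01 y-prof at x 0.035 [-79.  -66.5 -55.  -17.5  10.5  48.5  65.5  79.5]
0.01 y-prof at x 0.05 [-80.  -65.5 -55.5  48.5  66.   79. ]
0.01 y-prof at x 0.065 [-80.  -67.  -55.5 -36.  -28.  -19.   11.5  20.5  27.5  48.   65.   79.5]
0.01 x-prof at y -0.045 [ -2.   75.5  81.   86.5  97.5 112.5]
0.01 x-prof at y -0.035 [ 12.   62.5  72.5  86.5  98.  112.5]
0.01 x-prof at y 0.035 [-18.5 -15.5 -10.   87.   98.5 112. ]
0.01 x-prof at y 0.045 [-30.   76.5  82.   86.5  98.5 112. ]
```

The plate is 3.3 mm off towards -y and 1.5 mm towards +x, but square. I'll nudge it, release, and rise.

Call:
jog_arm(commands="1 1 0 0 0 0 0; 1 1 -1 0 0 0 0; 1 1.5 -0.5 0 0 0 0; 1 0 0 0 0 0 0; 1 0 0 0 0 0 0; 0.5 0 0 0 0 0 0; 0 0 0 0 0 0 0; 0 0 0 0 0 0 0")

```text
time: 9.3
eef_pos: [0.4515, 0.0314, 0.0361]
tcp_rot: [-2.424, -1.998, 0.001]
force: [-0.2, -0.4, 0.4]
grip_width: 0.0675
grip_force: 0.0
```

```bash
python3 - <<'E'
from h import *
s=read_state();togo(s,[.4518,.0286,.16],-11.05)
E
```

```text
pos [0.4515 0.0314 0.0361] head -10.98 z [-0.001 -0.    -1.   ] go [  -2.8    0.8 -123.9] turn z 0.0012 F [-0.2 -0.4  0.4] t 9.3 w 0.06746307957298832 gf 0.0
```

Call:
jog_arm(commands="0 0 0 -10 0 0 0; 0 0 0 -35 0 0 0; 0 0 0 -50 0 0 0; 0 0 0 -50 0 0 -0.040; 0 0 0 -40 0 0 -0.047; 0 -30 0 -15 0 0 0; 0 -50 1 0 0 0 0; 0 -55 1 0 0 0 0")

```text
time: 10.3
eef_pos: [0.4395, -0.1038, 0.2374]
tcp_rot: [2.332, 2.103, 0.001]
force: [1.4, -0.7, -0.6]
grip_width: 0.0857
grip_force: 0.0
```

Call:
jog_arm(commands="0.5 -55 1 0 0 0 0; 0.5 -55 1 0 0 0 0; 0.5 -50 1 0 0 0 0; 0.5 -40 0 0 0 0 0; 0.5 -20 0 0 0 0 0; 0.5 -10 0 0 0 0 0; 0.5 0 0 0 0 0 0; 0.5 0 0 0 0 0 0")

```text
time: 11.3
eef_pos: [0.419, -0.3305, 0.2365]
tcp_rot: [-2.332, -2.104, -0.001]
force: [-0.3, 0.6, -0.4]
grip_width: 0.0424
grip_force: 0.0
```

```bash
python3 - <<'E'
from gaps import *
s=read_state();togo(s,[.419,-.322,.075],-6);print(s["qpos"].round(2))
im=capture("wrist");C=cam("wrist",s);t=capture("top");np.save("top2.npy",t);np.save("w2.npy",im)
print(proj(C,[[.419,-.322,.075]]))
print(rect(t,cam("top"),.01,.42,.62,-.05,.08))
for a in(-.06,0.005,.06): print(prof(t,.01,a,a+.008,"y"))
for a in(-.042,.045): print(prof(t,.01,a-.004,a+.004,"x"))
b=ortho(t,cam("top"),0,.36,.66,-.1,.13,1600)[:,:,::-1]
cv2.imwrite("pics/w2.png",np.hstack([cv2.resize(im[:,:,::-1],(432,480)) if 0 else im[:,:,::-1],cv2.resize(b,(288,384))]))
E
```

```text
pos [ 0.419  -0.3305  0.2365] head -5.89 z [ 0.  0. -1.] go [  8.3  -0.9 161.5] turn z 0.0019 F [-0.3  0.6 -0.4] t 11.3 w 0.042416505856733504 gf 0.0
[ 1.03  0.37 -0.61  1.78  0.24  1.07  0.23]
[[254.59655142 166.95515505]]
[(array([0.519 , 0.0123], dtype=float32), array([0.1716, 0.1054], dtype=float32), np.float32(-11.4))]
[-79.5 -66.  -52.   51.   65.5  79. ]
[-79.  -67.5 -52.  -32.  -25.5  25.   31.   51.5  65.   79. ]
[-80.  -67.  -53.  -32.5 -25.  -16.5  15.   24.5  31.   50.5  65.5  79. ]
[-112.5  -99.   -84.   -80.   -74.    75.5   78.5   84.5   98.   112. ]
[-112.5  -99.   -83.   -80.5  -73.5   75.5   80.    85.    98.5  111.5]
```

View pics/w2.png

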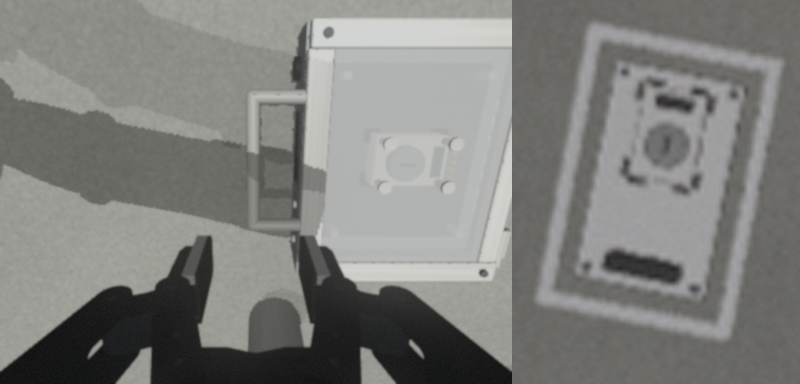

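The carrier lies centred and square in the bay (plate edges -52/51 and -84/85 mm), and the unit is in place. Wrist view: bar from (254,95) to (254,225), centre (254,161) against a predicted (254.6,167), so the target moves about 5 mm further along the bar. The flask is near the gripper at (275,320), so I'll check its clearance before descending.

```bash
python3 - <<'E'
from h import *
C=cam("top");print(unproj(C,np.array([[683,368]])/1.5,.21),unproj(C,np.array([[636,352]])/1.5,0))
s=read_state();W=cam("wrist",s);print(unproj(W,[[275,292]],.22),unproj(W,[[254,161]],.075))
h=np.radians(-6);u=np.array([np.cos(h),np.sin(h),0]);H=np.array([.4192,-.3165,.075]);O=H+.245*u-[0,0,.003]
M=R.from_rotvec(s["tcp_rot"]).as_matrix();p=H
for d in range(0,61,5):
    a=np.radians(d);q=O-u*(.245*np.cos(a)-.003*np.sin(a))+np.array([0,0,1])*(.245*np.sin(a)+.003*np.cos(a))
    print(d,q.round(4),"step",(M.T@(q-p)*1e3).round(1));p=q
E
```

```text
[[ 0.41971355 -0.55418657  0.21      ]] [[ 0.43809094 -0.5453091   0.        ]]
[[ 0.42648884 -0.3545609   0.22      ]] [[ 0.41892676 -0.31681556  0.075     ]]
0 [ 0.4192 -0.3165  0.075 ] step [0. 0. 0.]
5 [ 0.4204 -0.3166  0.0963] step [  0.    1.2 -21.3]
10 [ 0.4234 -0.3169  0.1175] step [ -0.    3.1 -21.2]
15 [ 0.4283 -0.3175  0.1383] step [ -0.    4.9 -20.8]
20 [ 0.4349 -0.3182  0.1586] step [ -0.    6.7 -20.3]
25 [ 0.4433 -0.319   0.1783] step [ -0.    8.4 -19.6]
30 [ 0.4533 -0.3201  0.1971] step [ -0.   10.1 -18.8]
35 [ 0.465  -0.3213  0.215 ] step [ -0.   11.7 -17.9]
40 [ 0.4781 -0.3227  0.2318] step [ -0.   13.2 -16.8]
45 [ 0.4927 -0.3242  0.2474] step [ -0.   14.6 -15.6]
50 [ 0.5085 -0.3259  0.2616] step [ -0.   15.9 -14.2]
55 [ 0.5255 -0.3277  0.2744] step [ -0.   17.1 -12.8]
60 [ 0.5436 -0.3296  0.2857] step [ -0.   18.2 -11.3]
```

The flask is 23 cm away, so it's clear. I'll descend onto the bar with the jaws half open, to clear the lid's edge, then close.

Call:
jog_arm(commands="0.55 7 0 10 0 0 0; 0.55 6.5 -1 30 0 0 0; 0.55 0 0 40 0 0 0; 0.55 0 0 40 0 0 0; 0.55 0 0 25 0 0 0; 0.55 0 0 12 0 0 0; 0.55 0 0 5 0 0 0; 0.55 0 0 0 0 0 0", force=40)

```text
time: 12.4
eef_pos: [0.4193, -0.3186, 0.0747]
tcp_rot: [2.334, 2.102, 0.0]
force: [-0.5, 0.1, -0.2]
grip_width: 0.0385
grip_force: 0.0
```

Call:
jog_arm(commands="0.7 0 0 0 0 0 0; 0.9 0 0 0 0 0 0; 1 0 0 0 0 0 0; 1 0 0 0 0 0 0; 1 0 0 0 0 0 0; 1 0 0 0 0 0 0; 1 0 0 0 0 0 0; 1 0 0 0 0 0 0")

```text
time: 13.4
eef_pos: [0.4178, -0.3188, 0.075]
tcp_rot: [-2.335, -2.101, 0.003]
force: [-5.0, 0.5, 8.7]
grip_width: 0.0108
grip_force: 39.0
```

```bash
python3 - <<'E'
from h import *
s=read_state();togo(s,[.4192,-.3165,.075],-6);print(s["torque"])
E
```

```text
pos [ 0.4178 -0.3188  0.075 ] head -6.05 z [-0.002 -0.001 -1.   ] go [2.4 1.1 0. ] turn z -0.001 F [-5.   0.5  8.7] t 13.4 w 0.010753642092095684 gf 38.981496691703796
[0.24888127 1.23676905 0.0307947 ]
```

Gripped on the bar (opening 11 mm). I'll raise it along the arc.

Call:
jog_arm(commands="1 0 0.3 -10 0 0 0; 1 0 0.9 -11.3 0 0 0; 1 0 3.1 -21.2 0 0 0; 1 0 4.9 -20.8 0 0 0; 1 0 6.7 -20.3 0 0 0; 1 0 8.4 -19.6 0 0 0; 1 0 10.1 -18.8 0 0 0; 1 0 11.7 -17.9 0 0 0")

```text
time: 14.4
eef_pos: [0.4612, -0.3232, 0.2148]
tcp_rot: [-2.332, -2.097, 0.008]
force: [-12.5, 1.5, 4.3]
grip_width: 0.0105
grip_force: 39.3
```

```bash
cat > lid.py <<'E'
from h import *
s=read_state();h=np.radians(-6);u=np.array([np.cos(h),np.sin(h),0])
O=np.array([.418,-.3188,.075])+.245*u-[0,0,.003]
d=np.array(s["eef_pos"])-O;a,b=-d@u,d[2]
print("tcp angle",np.degrees(np.arctan2(b,a)-np.arctan2(.003,.245)).round(2),"radius",np.hypot(a,b).round(4))
a=np.radians(60);q=O-u*(.245*np.cos(a)-.003*np.sin(a))+np.array([0,0,1])*(.245*np.sin(a)+.003*np.cos(a))
togo(s,q,-6)
E
python3 lid.py
```

```text
tcp angle 34.62 radius 0.247
pos [ 0.4612 -0.3232  0.2148] head -6.08 z [-0.007  0.001 -1.   ] go [  0.   81.1 -71.5] turn z -0.0015 F [-12.5   1.5   4.3] t 14.4 w 0.010505489386714575 gf 39.31951403617859
```

Call:
jog_arm(commands="1 0 12.2 -16.8 0 0 0; 1 0 14.2 -15.6 0 0 0; 1 0 15.7 -14.2 0 0 0; 1 0 16.9 -12.8 0 0 0; 1 0 9 -6 0 0 0; 1 0 7 -5 0 0 0; 1 0 2 -1 0 0 0; 1 0 0 0 0 0 0")

```text
time: 15.4
eef_pos: [0.5407, -0.3315, 0.2885]
tcp_rot: [2.334, 2.101, -0.001]
force: [-9.0, 1.2, 12.9]
grip_width: 0.0103
grip_force: 41.4
```

```bash
python3 lid.py; python3 - <<'E'
from h import *
im=capture("scene");np.save("sc2.npy",im);t=capture("top");np.save("top3.npy",t)
a=cv2.resize(im[90:260,60:230,::-1],(480,480),interpolation=cv2.INTER_CUBIC);b=cv2.resize(t[120:270,290:440,::-1],(320,320),interpolation=cv2.INTER_CUBIC)
cv2.imwrite("pics/f.png",np.hstack([a,np.vstack([b,np.zeros((160,320,3),np.uint8)])]))
E
```

```text
tcp angle 59.97 radius 0.2483
pos [ 0.5407 -0.3315  0.2885] head -6.03 z [ 0.    -0.001 -1.   ] go [-0.2  1.7  2.8] turn z -0.0006 F [-9.   1.2 12.9] t 15.4 w 0.010337609053226676 gf 41.400495171546936
```

View pics/f.png

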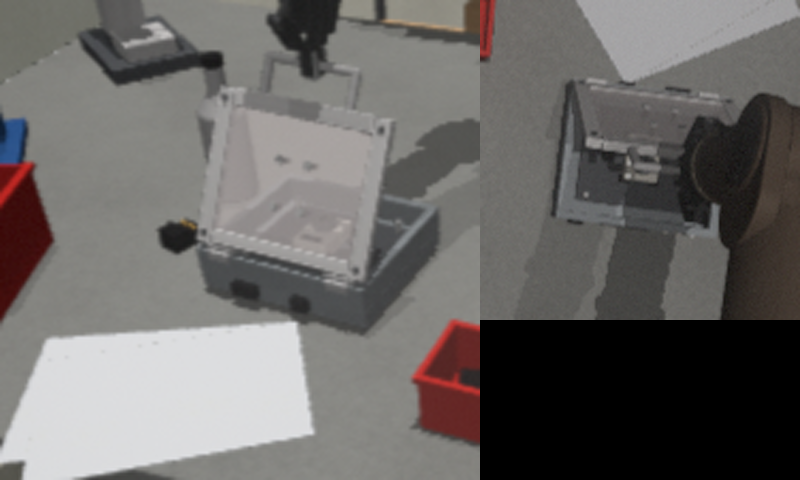

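The lid is up with the gripper still on the bar; bar ends in the crop are at about (267,57) and (358,72). I'll fit the angle from the scene image.

```bash
python3 - <<'E'
from h import *
from scipy.optimize import least_squares
C=cam("scene");h=np.radians(-6);u=np.array([np.cos(h),np.sin(h),0]);v=np.array([-u[1],u[0],0]);z=np.array([0,0,1])
O=np.array([.418,-.317,.075])+.245*u-.003*z
def pts(a,o=O):
    r=lambda d,y,n:o-u*(d*np.cos(a)-n*np.sin(a))+z*(d*np.sin(a)+n*np.cos(a))+v*y
    return np.array([r(.245,-.06,.003),r(.245,.06,.003),r(.2,-.12,.010),r(.2,.12,.010)])
k=170/480
obs=np.array([[267,57],[358,72],[224,89],[396,120]])*k+[60,90]
for n,o in(("fit",obs),):
    f=lambda p:(proj(C,pts(p[0],O+p[1]*u+p[2]*v))-o).ravel()
    q=least_squares(f,[1,0,0]);print(np.degrees(q.x[0]),q.x[1:],f(q.x).round(1))
f=lambda p:(proj(C,pts(p[0]))-obs).ravel();q=least_squares(f,[1]);print(np.degrees(q.x),f(q.x).round(1))
E
```

```text
67.05623656110745 [0.00125765 0.01937537] [ 0.8 -0.2  0.1  0.4 -1.4 -1.1  0.4  0.6]
[59.22291528] [ 1.8 -0.5  0.1  0.  -0.9 -2.1 -0.9 -0.7]
```

Call:
jog_arm(commands="1 0 -0.5 -0.8 0 0 0; 1 0 -0.5 -0.8 0 0 0; 1 0 0 0 0 0 0; 1 0 0 0 0 0 0; 1 0 0 0 0 0 0; 1 0 0 0 0 0 0; 1 0 0 0 0 0 0; 1 0 0 0 0 0 0")

```text
time: 16.5
eef_pos: [0.54, -0.3315, 0.2882]
tcp_rot: [2.335, 2.101, -0.001]
force: [-6.9, 0.6, 6.1]
grip_width: 0.0104
grip_force: 40.7
```

The TCP geometry gives 60.0° and the image gives 59.2° with the hinge fixed. (The free fit needs an impossible 19 mm offset, so I reject it.) The lid is steady and the forces have eased, so I'm handing in.

```bash
python3 lid.py; python3 - <<'E'
from h import *
t=capture("top");print(rect(t,cam("top"),.01,.42,.62,-.05,.08))
print(finish_job())
E
```

```text
tcp angle 59.79 radius 0.2484
pos [ 0.54   -0.3315  0.2882] head -6.03 z [-0.    -0.001 -1.   ] go [-0.1  2.4  2.5] turn z -0.0005 F [-6.9  0.6  6.1] t 16.5 w 0.010433167293323085 gf 40.711326599121094
[(array([0.5191, 0.0123], dtype=float32), array([0.1727, 0.1063], dtype=float32), np.float32(-11.23))]
the job is handed in; nothing more can be done
None
```

The job is handed in at about 16.6 s: the carrier lies released, inside the tape and square with it, with its thermostat still in the pocket, and the gripper is holding the lid at about 60° (59.8° from the arm's pose, 59.2° from the image).

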